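# Extend the telescopic squeegee and hold it ready

### The job

The squeegee for the glass cupboard doors lies closed in its grey drip rest. Squeeze in the orange button on its handle and draw the handle straight back, away from the blade head that the rest's fork holds, until the shaft is out at its second stop, then let the button spring out so that the length is locked. Lift the squeegee out of the rest and finish while still holding it by its handle, extended, about level and some 20 cm above the counter, touching nothing else; leave the bottles, the shaker and the mug as they stand.

Things in the scene. Friction and masses are not known exactly. Their poses are not given: they have to be found in the camera images.
- squeegee: Blue plastic handle of the telescopic squeegee: a straight bar 290 mm long, 26 mm wide (own x), 30 mm high (z), 0.23 to 0.31 kg, loose in the rest. Origin on its centre line at the mouth, where the aluminium shaft enters; +y points along the centre line to the blade head, the handle runs back to y = -290 mm. In the rest the centre line is level, 65 mm above the counter.
- button_face (a point): Centre of the outer face of the orange round catch button (19 mm across) on the handle's +x side, 30 mm behind the mouth. Out, it stands 4.5 mm proud of the handle's side (17.5 mm from the centre line). Its spring takes 2 N at first, 6 N fully in. Two fingers that squeeze the handle across its width there press it in flush.
- button (a joint): Travel of the catch button, m: 0 out (its pin stands in a hole of the shaft: locked both ways), 0.0045 fully in, flush. Beyond 0.003 the shaft can slide. Let go between stops, the button stays about 3 mm in, riding on the shaft, and pops out at the next stop that comes by, locking there.
- shaft (a joint): How far the shaft with the blade head is drawn out of the handle, m: 0 closed (at the start), first stop at 0.075, second stop at 0.150 (hard end at 0.151). Locked, it has 2 mm of play either way. Sliding takes about 2 N with the button in.
- grip (a point): Point on the handle's centre line 62 mm behind the mouth, clear of the button; the balance point of the extended squeegee (0.35 to 0.43 kg in all) lies up to 20 mm before it (nearer the mouth).
- tail (a point): Centre of the rear end of the handle, 290 mm behind the mouth.
- head (a point): Middle of the aluminium blade head: a crossbar 200 mm long (along the squeegee's x), 22 mm high, with a black rubber blade, on the end of the shaft (14 mm wide, 18 mm high). Closed, it lies 89 mm before the handle's mouth (y = +89 mm).
- rest: Fixed grey metal drip rest, origin on the counter below the handle's mouth as it lies at the start, +y the same way as the squeegee's. Base strip 60 mm wide, 6 mm high, y = -295 to 65 mm; a fork and a cradle stand on it, between them the handle is free on both sides. Steel drip tray 260 x 90 x 14 mm under the head. The squeegee lifts straight up out of it.
- rest_fork (a point): Floor of the fork's slot, 56 mm above the counter. Forked post, y = 36 to 56 mm of the rest, 78 mm wide, prongs 78 mm high; slot 18 mm wide, open upwards, for the shaft. The head's socket (40 mm wide) lies 2 mm beyond the post, so the fork holds the head back when the handle is pulled towards -y.
- rest_cradle (a point): Floor of the rear cradle, 50 mm above the counter: a U open upwards, y = -280 to -255 mm of the rest, 30 mm wide inside, 42 mm outside, 70 mm high. It carries the handle, which slides through it.
- oil: Green glass bottle with a steel cap, 60 mm across, 185 mm high, on the wooden board. Bystander. Origin at the centre of its underside.
- vinegar: Amber glass bottle with a steel cap, 60 mm across, 185 mm high, on the wooden board. Bystander. Origin at the centre of its underside.
- shaker: Clear shaker jar with a steel cap, 48 mm across, 90 mm high, on the wooden board. Bystander. Origin at the centre of its underside.
- mug: White mug, 82 mm across, 92 mm high, on the counter beyond the rest. Bystander. Origin at the centre of its underside.

How it is judged:
By the outcome, as a careful person would: the job done as asked, in the order asked, and still so for the second after the job is handed in, while the arm keeps its last pose, push and grip.
It also fails if it takes over 51 s, if anything falls off the work surface, if the arm or the gripper's body presses on something with over 40 N, if the wrist force passes 120 N, or if a joint passes its speed limit or range.

### The arm

A 6-joint arm with a two-finger parallel gripper is mounted at the origin on the work surface. World frame = base frame: x ahead of the robot, y to its left, z up, the work surface at z = 0. Lengths are in mm, angles in rad, forces in N, time in s.
With the tool pointing down it reaches from about 325 to 850 mm from the base axis. Payload 4.4 kg.
Tool frame: the origin (TCP) lies between the finger pads; the fingertips stand 14 mm ahead of it and the grasp point (between the pads) lies 5 mm behind it (r.finger_overhang is the distance from the TCP to the fingertips, in mm); z points along the fingers, y is the line along which they close (so a half turn about z gives the same grasp; the last joint's range is limited). The gripper opens to 94 mm and grips with 3 to 60 N. Pads are 16 mm wide; open, the fingers measure 119 mm over their backs; the gripper's body (75 mm by 177 mm) begins 78 mm behind the grasp point.
Start: joints at [0.954, 0.207, 1.542, -0, 1.393, -0.15], TCP at [258.777, 513.48, 196.247] pointing down, gripper open.
Joint ranges: [-2.73, 2.73], [-0.86, 2.22], [0.23, 2.46], [-1.11, 4.25], [0.08, 2.63], [-2.82, 2.82]. Speed limits (rad/s): [2.79, 2.79, 3.14, 3.14, 3.14, 3.14].

### API

Orientations are given as [roll, pitch, yaw] about the fixed x, y, z axes, in that order (R = Rz(yaw) Ry(pitch) Rx(roll)).
In Python, from rig import status, viewer, job, r gives the robot as it stands. The module is installed in compiled form; this text tells all that it offers.
- The arm moves only by the tool apply_moves, never from a script. Its argument "increments" is a list of rows, each an object with "offset": the shift along the tool's x, y, z scaled (see below), a list of three; "twist": the turn, a rotation vector about the tool's x, y, z scaled (see below), a list of three. A call has 1 to 10 rows; each row shifts and turns the commanded pose from where the row before left it, along the tool's axes as they then stand; what a row does not reach is not made up. The controller multiplies each number of a shift by 0.03 m and each number of a turn by 0.08 rad. A row lasts 1/12 s, in which the tool goes at most 41.7 mm and 7.16 degrees, less where a joint would pass 70% of its speed; a pose out of reach is approached as far as the arm can. A call with a number of a shift or a turn outside -1 to 1 is refused whole. A call with a gripper value outside its range is refused whole. "grip" is the opening, from 0 (shut) to 1 (fully open), set as the call begins (left out, the last holds). The fingers move at their own pace and stop on an object; "squeeze" is the grip in N (left out, the last holds). Time passes only in rows, so rows that do not move let the fingers close. It gives the time, the measured TCP pose, the force, the opening and the grip force at its end, in the units of the state.
- status.sense(): the state, without advancing time (a new reading comes with each control period).
- viewer.read_camera(name): name is "scene" or "top"; returns a dict with "img" (400x640x3 uint8, red, green, blue), "range_z" (400x640 float32, mm along the optical axis (not along the pixel's ray), 0 where there is no reading), "K" (3x3 intrinsics, pixels), "R" (3x3) and "t" (3): a world point X has camera coordinates R X + t. Camera axes: x right, y down, z forward; pixel columns grow to the right and rows downward; lengths in mm; the calibration is good to about 2 mm. A picture is of the moment at which its call begins.
- job.job_done(): hands the job in; it is judged then, once.
The state is a dict: "clock": time; "joint_positions": joint angles; "qd": joint speeds; "effort": joint torques, N m; "ee_pos": TCP position; "orientation": TCP orientation; "ft_force": force on the tool from outside, world axes, zero at the start; "torque": the same for the moment, N m; "gripper_width": finger opening in mm; "finger_force": force on a finger pad.
Only numpy, scipy, OpenCV 4.12 (cv2) and the standard library are available. Lean on these libraries where they do the work, as an engineer would, in place of code of your own. Each camera call takes 0.05 s, during which the arm holds its last target. There are 200 camera calls.

## Working session

There is one attempt and no reset: what is moved stays moved. The work goes in short steps, Python scripts to look and compute and a tool call to move; the robot and the scene stay as the last step left them, time stands still between calls to the robot, and variables do not carry over. Pictures are saved under pics/ and viewed, at most 10 in all, crops included, and the job is handed in when it is done.

Besides the shell and the picture viewer there is one more tool, called by a JSON object that holds its "name" and its "arguments". apply_moves: Moves the arm, as the interface text tells. Shifts and turns lie within -1 to 1; 1 stands for 0.03 m of shift or 0.08 rad of turn. Its arguments: {"type":"object","properties":{"increments":{"type":"array"},"grip":{"type":"number"},"squeeze":{"type":"number"}},"required":["increments"]}

```bash
mkdir -p pics; python3 - <<'E'
from rig import status, viewer
import cv2,numpy as np
print(status.sense())
for n in("scene","top"):
    c=viewer.read_camera(n); cv2.imwrite(f"pics/{n}0.png",c["img"][:,:,::-1]); np.savez(f"pics/{n}0.npz",**c)
    print(n,c["K"].tolist(),c["R"].round(3).tolist(),c["t"].round(1).tolist())
E
```

```text
{'clock': 0.0, 'joint_positions': array([ 9.53499499e-01,  2.07402582e-01,  1.54292146e+00,  2.16349392e-06,
        1.39351799e+00, -1.50518618e-01]), 'qd': array([-8.21477306e-05, -7.92926485e-04, -1.03692900e-03,  9.31942665e-04,
       -7.54722379e-04, -2.93386052e-03]), 'effort': array([ 5.38235290e-04, -3.70882273e+01, -2.81416869e+01,  6.99878437e-02,
        3.62254400e-02, -1.99722308e-04]), 'ee_pos': array([258.29463903, 512.8009555 , 195.1161557 ]), 'orientation': array([-3.13936903e+00, -3.39399766e-04,  2.67481368e+00]), 'ft_force': array([0.33478429, 0.17551853, 0.18399888]), 'torque': array([0.07919866, 0.04652626, 0.05525353]), 'finger_force': 0.0, 'gripper_width': 94.09421240606905}
scene [[471.5805320284361, 0.0, 325.24406328647876], [0.0, 471.5805320284361, 204.25087354335088], [0.0, 0.0, 1.0]] [[0.632, 0.775, 0.013], [0.549, -0.435, -0.714], [-0.548, 0.458, -0.7]] [-461.8, -215.7, 1413.6]
top [[497.84754897613027, 0.0, 316.949053358141], [0.0, 497.84754897613027, 203.25990155979176], [0.0, 0.0, 1.0]] [[0.02, -1.0, 0.004], [-0.99, -0.021, -0.138], [0.138, -0.001, -0.99]] [124.2, 610.2, 1184.3]
```

View pics/top0.png

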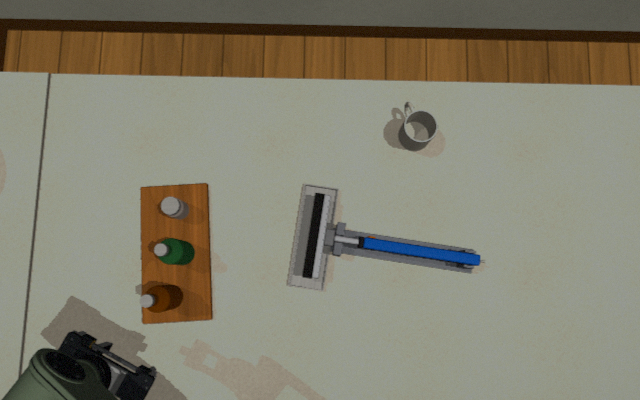

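View pics/scene0.png

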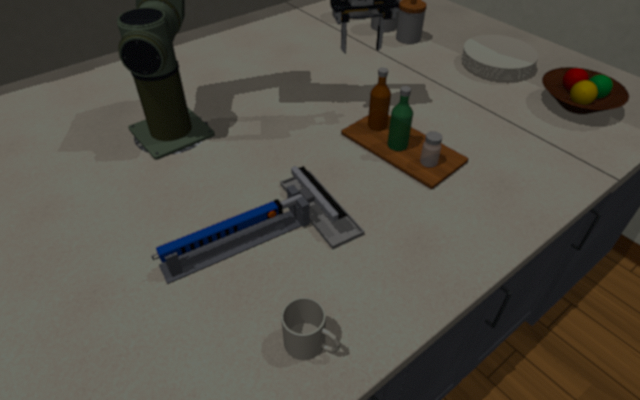

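The top view shows the squeegee with its head at about (313,237), mouth near (360,243) and tail near (480,260). The scene view shows the orange button at about (272,214), on the side facing away from the robot. The bottles stand on the board at the left of the top view, and the mug is at (420,128).

```bash
cat > h.py <<'E'
import numpy as np,cv2
from scipy.spatial.transform import Rotation as Ro
def pts(c,m):
    v,u=np.nonzero(m&(c["range_z"]>0)); z=c["range_z"][v,u]
    X=np.linalg.inv(c["K"])@np.vstack([u*z,v*z,z])
    return (c["R"].T@(X-c["t"][:,None])).T
def blue(c):
    i=c["img"].astype(int); return (i[...,2]>1.6*i[...,0])&(i[...,2]>i[...,1]*1.3)&(i[...,2]>70)
def orange(c):
    i=c["img"].astype(int); return (i[...,0]>2*i[...,2])&(i[...,0]>130)&(i[...,0]>1.6*i[...,1])
def handle(c):
    P=pts(c,blue(c)); P=P[(P[:,2]>70)&(P[:,2]<90)]
    q=P[:,:2]; m=np.median(q,0); 
    d=np.array(cv2.fitLine(q.astype(np.float32),cv2.DIST_HUBER,0,.01,.01)).ravel()
    a=d[:2]; a=a if a[1]>0 else -a; s=(q-d[2:])@a; n=np.array([a[1],-a[0]]); w=(q-d[2:])@n
    lo,hi=np.percentile(s,[.3,99.7]); wl,wh=np.percentile(w,[2,98])
    return dict(n=len(q),z=np.median(P[:,2]),a=a,lo=d[2:]+a*lo,mouth=d[2:]+a*hi,L=hi-lo,w=(wl,wh),nx=n)
E
python3 - <<'E'
from h import *
for n in("top","scene"):
    c=dict(np.load(f"pics/{n}0.npz")); print(n,handle(c))
    o=orange(c); 
    if n=="scene": 
        o[:190]=0;o[240:]=0;o[:,:255]=0;o[:,290:]=0
        P=pts(c,o); print(len(P),P.mean(0))
    else:
        # bystanders & shaft/fork pixels
        i=c["img"]; 
        for u,v in((420,128),(172,206),(160,250),(150,300),(345,240)):
            m=np.zeros(o.shape,bool); m[v-1:v+2,u-1:u+2]=1; print(u,v,np.median(pts(c,m),0))
E
```

```text
top {'n': 1252, 'z': np.float64(78.38472671098503), 'a': array([0.13170768, 0.9912886 ], dtype=float32), 'lo': array([ 475.6172453 , -247.15802864]), 'mouth': array([511.69778426,  24.39960696]), 'L': np.float64(273.94407133077294), 'w': (np.float64(-11.954664297020878), np.float64(12.39272387911242)), 'nx': array([ 0.9912886 , -0.13170768], dtype=float32)}
420 128 [ 815.21148775 -126.46952511    4.27620471]
172 206 [585.11969026 473.89787046 106.36792738]
160 250 [479.09495378 466.51161981 200.1054262 ]
150 300 [375.10797808 480.02535068 201.39916117]
345 240 [516.53617389  68.13966337  72.62547236]
scene {'n': 999, 'z': np.float64(80.05856090007939), 'a': array([0.13212754, 0.99123275], dtype=float32), 'lo': array([ 479.36498492, -247.48373898]), 'mouth': array([515.4391852 ,  23.14817697]), 'L': np.float64(273.0255988624598), 'w': (np.float64(-12.291127515513917), np.float64(10.326117783978328)), 'nx': array([ 0.99123275, -0.13212754], dtype=float32)}
0 [nan nan nan]<stdin>:7: RuntimeWarning: Mean of empty slice.
  ret = um.true_divide(
```

```bash
python3 - <<'E'
from h import *
c=dict(np.load("pics/scene0.npz"))
i=c["img"].astype(int); o=(i[...,0]>2*i[...,2])&(i[...,0]>1.5*i[...,1])&(i[...,0]>60)
o[:190]=0;o[240:]=0;o[:,:255]=0;o[:,290:]=0
P=pts(c,o); print(len(P),P.round(0)[:12],P.mean(0))
t=dict(np.load("pics/top0.npz")); H=handle(t); a=H['a'];n=H['nx']
P=pts(t,np.ones((400,640),bool)); I=t["img"].reshape(-1,3)[(t["range_z"]>0).ravel()]
s=(P[:,:2]-H['mouth'])@a; w=(P[:,:2]-H['mouth'])@n
for k in range(-310,160,6 ):
    if -260<k<-12: continue
    m=(abs(s-k)<3)&(abs(w)<6); 
    print(k,P[m,2].mean().round(0),I[m].mean(0).round(0),end=' | ')
m=(P[:,2]>60)&(s>60)&(s<130)&(abs(w)<130); print('\nhead w',np.percentile(w[m],[1,99]),'s',np.percentile(s[m],[2,50,98]))
E
python3 - <<'E'
import cv2
a=cv2.imread('pics/scene0.png')[140:300,140:380];cv2.imwrite('pics/c1.png',cv2.resize(a,(780,520),interpolation=cv2.INTER_CUBIC))
E
```

```text
19 [[524.   8.  74.]
 [526.   9.  75.]
 [525.  12.  72.]
 [525.   4.  74.]
 [528.   5.  76.]
 [530.   6.  76.]
 [528.  10.  73.]
 [524.   1.  72.]
 [528.   2.  75.]
 [528.   5.  73.]
 [528.   7.  71.]
 [529.   9.  71.]] [527.11059683   4.69606172  72.1732017 ]
-310 -1.0 [146. 141. 124.] | -304 0.0 [136. 131. 120.] | -298 -1.0 [ 82.  97. 128.] | -292 nan [nan nan nan] | -286 74.0 [132. 132. 124.] | -280 71.0 [ 98. 104. 115.] | -274 79.0 [ 23.  69. 135.] | -268 78.0 [ 16.  73. 149.] | -262 79.0 [ 16.  72. 148.] | -10 79.0 [ 12.  70. 146.] | -4 79.0 [ 12.  67. 139.] | 2 77.0 [17. 30. 50.] | 8 79.0 [24. 22. 24.] | 14 62.0 [95. 95. 97.] | 20 59.0 [126. 127. 128.] | 26 62.0 [124. 124. 126.] | 32 58.0 [124. 125. 126.] | 38 63.0 [127. 128. 129.] | 44 59.0 [122. 123. 124.] | 50 72.0 [140. 139. 140.] | 56 72.0 [139. 139. 140.] | 62 73.0 [136. 136. 138.] | 68 67.0 [111. 111. 112.] | 74 74.0 [91. 90. 90.] | 80 74.0 [98. 97. 97.] | 86 73.0 [96. 96. 97.] | 92 74.0 [93. 92. 92.] | 98 74.0 [145. 146. 147.] | 104 75.0 [148. 147. 149.] | 110 70.0 [71. 72. 70.] | 116 62.0 [18. 18. 16.] | 122 61.0 [20. 20. 18.] | 128 62.0 [20. 20. 19.] | 134 43.0 [65. 63. 60.] | 140 2.0 [96. 94. 90.] | 146 1.0 [97. 96. 92.] | 152 2.0 [97. 96. 92.] | 158 2.0 [110. 108. 103.] | 
head w [-98.2754798   98.93002348] s [ 62.07364196 105.91266724 128.86827607]<stdin>:12: RuntimeWarning: Mean of empty slice.
  ret = ret.dtype.type(ret / rcount)
  ret = um.true_divide(
```

View pics/c1.png

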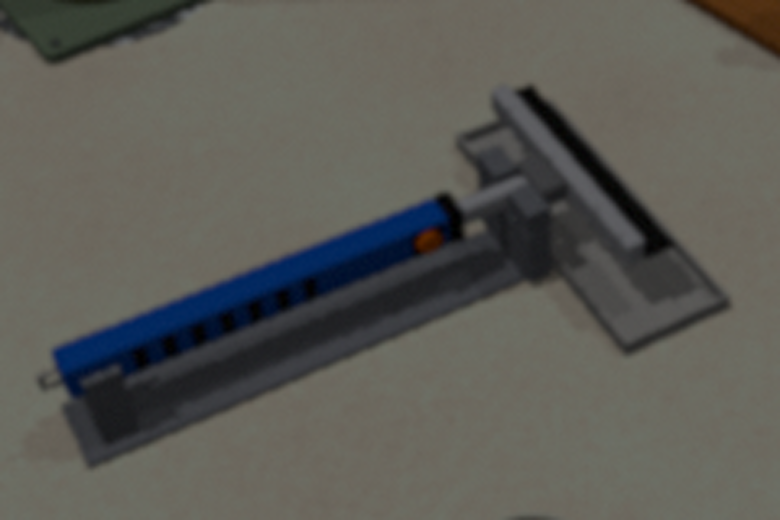

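The crop shows the orange button at (430,240), a black collar about 12 mm long at the mouth, and the fork at (520,230). That puts the mouth near (514,37) and the button near (510,7). The head, fork and button positions all agree with this. I'll turn the tool to yaw 1.438, starting with a move in -y to stay clear of the bottles.

{"name": "apply_moves", "arguments": {"increments": [{"offset": [-0.45,-0.89,0],"twist": [0,0,0]},{"offset": [-0.45,-0.89,0],"twist": [0,0,0]},{"offset": [-0.45,-0.89,0],"twist": [0,0,0]},{"offset": [-0.45,-0.89,0],"twist": [0,0,0]},{"offset": [-0.45,-0.89,0],"twist": [0,0,0]},{"offset": [0,0,0],"twist": [0,0,1]},{"offset": [0,0,0],"twist": [0,0,1]},{"offset": [0,0,0],"twist": [0,0,1]},{"offset": [0,0,0],"twist": [0,0,1]},{"offset": [0,0,0],"twist": [0,0,1]}], "grip": 1}}

```text
clock: 0.93
ee_pos: [258.7, 363.4, 195.8]
orientation: [-3.141, 0.0, 2.271]
ft_force: [-0.9, 0.6, 0.6]
gripper_width: 94.1
finger_force: 0.0
```

{"name": "apply_moves", "arguments": {"increments": [{"offset": [0,0,0],"twist": [0,0,1]},{"offset": [0,0,0],"twist": [0,0,1]},{"offset": [0,0,0],"twist": [0,0,1]},{"offset": [0,0,0],"twist": [0,0,1]},{"offset": [0,0,0],"twist": [0,0,1]},{"offset": [0,0,0],"twist": [0,0,1]},{"offset": [0,0,0],"twist": [0,0,1]},{"offset": [0,0,0],"twist": [0,0,1]},{"offset": [0,0,0],"twist": [0,0,1]},{"offset": [0,0,0],"twist": [0,0,1]}]}}

```text
clock: 1.77
ee_pos: [258.6, 363.6, 195.8]
orientation: [-3.141, 0.001, 1.471]
ft_force: [0.2, 1.3, -0.3]
gripper_width: 94.0
finger_force: 0.0
```

{"name": "apply_moves", "arguments": {"increments": [{"offset": [0,0,0],"twist": [0,0,0.41]},{"offset": [-0.95,0.88,0],"twist": [0,0,0]},{"offset": [-0.95,0.88,0],"twist": [0,0,0]},{"offset": [-0.95,0.88,0],"twist": [0,0,0]},{"offset": [-0.95,0.88,0],"twist": [0,0,0]},{"offset": [-0.95,0.88,0],"twist": [0,0,0]},{"offset": [-0.95,0.88,0],"twist": [0,0,0]},{"offset": [-0.95,0.88,0],"twist": [0,0,0]},{"offset": [-0.95,0.88,0],"twist": [0,0,0]},{"offset": [-0.95,0.88,0],"twist": [0,0,0]}]}}

```text
clock: 2.6
ee_pos: [462.0, 77.2, 195.9]
orientation: [-3.141, -0.0, 1.442]
ft_force: [1.1, -0.9, -0.7]
gripper_width: 94.0
finger_force: 0.0
```

{"name": "apply_moves", "arguments": {"increments": [{"offset": [-0.95,0.88,0],"twist": [0,0,0]},{"offset": [-0.95,0.88,0],"twist": [0,0,0]},{"offset": [0,0,0],"twist": [0,0,0]},{"offset": [0,0,0],"twist": [0,0,0]}]}}

```text
clock: 2.93
ee_pos: [506.9, 14.2, 195.5]
orientation: [-3.14, -0.0, 1.438]
ft_force: [0.6, -0.0, -0.6]
gripper_width: 93.8
finger_force: 0.0
```

{"name": "apply_moves", "arguments": {"increments": [{"offset": [-0.22,0.13,0.5],"twist": [0,0,0]},{"offset": [0,0,1],"twist": [0,0,0]},{"offset": [0,0,1],"twist": [0,0,0]},{"offset": [0,0,1],"twist": [0,0,0]},{"offset": [0,0,0.5],"twist": [0,0,0]},{"offset": [0,0,0.5],"twist": [0,0,0]},{"offset": [0,0,0],"twist": [0,0,0]},{"offset": [0,0,0],"twist": [0,0,0]}]}}

```text
clock: 3.6
ee_pos: [508.0, 10.1, 60.5]
orientation: [-3.139, -0.0, 1.444]
ft_force: [0.6, 0.0, -0.6]
gripper_width: 93.9
finger_force: 0.0
```

```bash
python3 - <<'E'
from rig import viewer
from h import *
c=viewer.read_camera("scene"); cv2.imwrite("pics/c2.png",cv2.resize(c["img"][120:300,140:380,::-1],(720,540),interpolation=cv2.INTER_CUBIC))
E
```

```text
(no output)
```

View pics/c2.png

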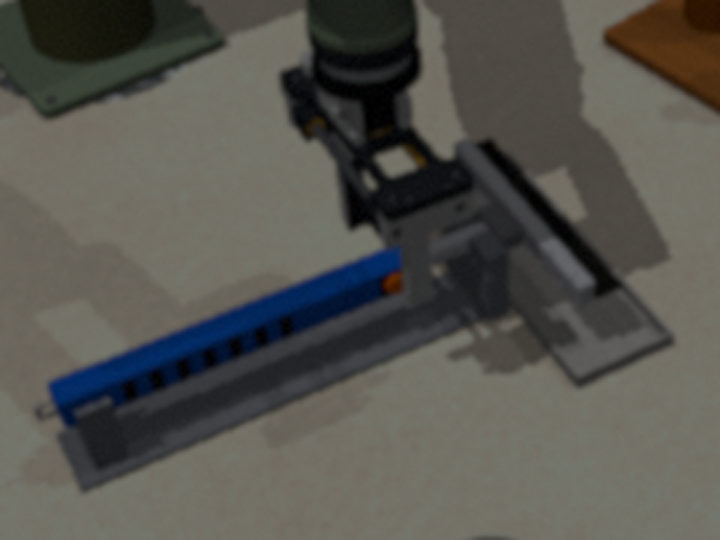

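The open fingers straddle the handle near the button. Parallax makes the front finger, at (418,270), look offset from the button at (393,283). I'll correct by 3 mm back and 2 mm sideways, then close.

{"name": "apply_moves", "arguments": {"increments": [{"offset": [-0.1,0.06,0],"twist": [0,0,0]},{"offset": [0,0,0],"twist": [0,0,0]},{"offset": [0,0,0],"twist": [0,0,0]}]}}

```text
clock: 3.9
ee_pos: [512.3, 5.2, 62.6]
orientation: [3.139, 0.0, 1.442]
ft_force: [0.0, -0.1, -0.2]
gripper_width: 94.2
finger_force: 0.0
```

{"name": "apply_moves", "arguments": {"increments": [{"offset": [0,0,0],"twist": [0,0,0]},{"offset": [0,0,0],"twist": [0,0,0]},{"offset": [0,0,0],"twist": [0,0,0]},{"offset": [0,0,0],"twist": [0,0,0]},{"offset": [0,0,0],"twist": [0,0,0]},{"offset": [0,0,0],"twist": [0,0,0]},{"offset": [0,0,0],"twist": [0,0,0]},{"offset": [0,0,0],"twist": [0,0,0]},{"offset": [0,0,0],"twist": [0,0,0]},{"offset": [0,0,0],"twist": [0,0,0]}], "grip": 0, "squeeze": 25}}

```text
clock: 4.73
ee_pos: [511.9, 5.4, 61.4]
orientation: [3.14, -0.0, 1.442]
ft_force: [2.0, -0.3, 0.2]
gripper_width: 30.6
finger_force: 1.0
```

{"name": "apply_moves", "arguments": {"increments": [{"offset": [0,0,0],"twist": [0,0,0]},{"offset": [0,0,0],"twist": [0,0,0]},{"offset": [0,0,0],"twist": [0,0,0]},{"offset": [0,0,0],"twist": [0,0,0]},{"offset": [0,0,0],"twist": [0,0,0]}]}}

```text
clock: 5.15
ee_pos: [510.4, 5.6, 61.5]
orientation: [-3.14, -0.0, 1.442]
ft_force: [-3.0, 0.7, 4.8]
gripper_width: 25.7
finger_force: 25.0
```

The opening is 25.7 mm, so the button is flush. Now I'll draw straight back.

{"name": "apply_moves", "arguments": {"increments": [{"offset": [-0.15,0,0],"twist": [0,0,0]},{"offset": [-0.25,0,0],"twist": [0,0,0]},{"offset": [-0.3,0,0],"twist": [0,0,0]},{"offset": [-0.3,0,0],"twist": [0,0,0]},{"offset": [-0.3,0,0],"twist": [0,0,0]},{"offset": [-0.3,0,0],"twist": [0,0,0]},{"offset": [-0.3,0,0],"twist": [0,0,0]},{"offset": [-0.3,0,0],"twist": [0,0,0]},{"offset": [-0.3,0,0],"twist": [0,0,0]},{"offset": [-0.2,0,0],"twist": [0,0,0]}]}}

```text
clock: 5.98
ee_pos: [501.0, -75.7, 61.5]
orientation: [3.141, -0.001, 1.441]
ft_force: [0.6, 6.2, 3.2]
gripper_width: 25.3
finger_force: 25.0
```

```bash
python3 - <<'E'
from rig import viewer,status
from h import *
print(status.sense()["ee_pos"])
c=viewer.read_camera("top"); print(handle(c)); cv2.imwrite("pics/c3.png",cv2.resize(c["img"][170:320,270:510,::-1],(720,450)))
E
```

```text
[500.95850148 -75.70722576  61.47724126]
{'n': 386, 'z': np.float64(78.31728543088364), 'a': array([0.13982235, 0.9901766 ], dtype=float32), 'lo': array([ 465.87651542, -331.35608318]), 'mouth': array([504.69262264, -56.47297574]), 'L': np.float64(277.6101782355123), 'w': (np.float64(-11.95607951058535), np.float64(12.337543869631858)), 'nx': array([ 0.9901766 , -0.13982235], dtype=float32)}
```

View pics/c3.png

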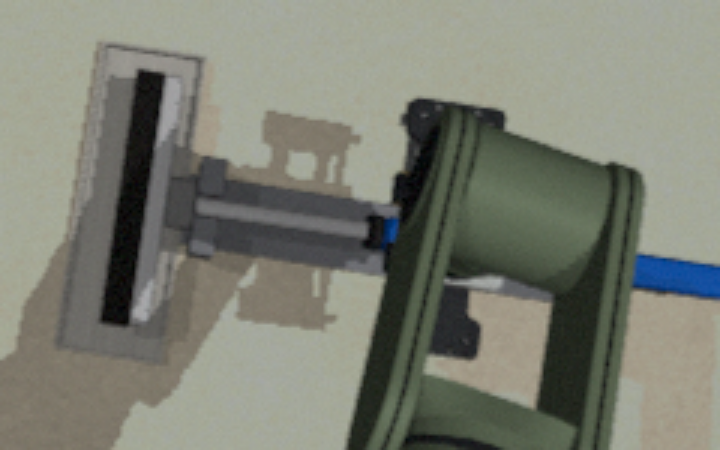

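The shaft is sliding out at (285,217) and the head is held by the fork. Continuing.

{"name": "apply_moves", "arguments": {"increments": [{"offset": [-0.25,0,0],"twist": [0,0,0]},{"offset": [-0.3,0,0],"twist": [0,0,0]},{"offset": [-0.3,0,0],"twist": [0,0,0]},{"offset": [-0.3,0,0],"twist": [0,0,0]},{"offset": [-0.3,0,0],"twist": [0,0,0]},{"offset": [-0.3,0,0],"twist": [0,0,0]},{"offset": [-0.25,0,0],"twist": [0,0,0]},{"offset": [-0.15,0,0],"twist": [0,0,0]},{"offset": [-0.1,0,0],"twist": [0,0,0]},{"offset": [0,0,0],"twist": [0,0,0]}]}}

```text
clock: 6.87
ee_pos: [492.2, -142.0, 61.5]
orientation: [3.141, -0.001, 1.441]
ft_force: [-0.4, 5.5, 5.1]
gripper_width: 25.9
finger_force: 25.0
```

{"name": "apply_moves", "arguments": {"increments": [{"offset": [-0.05,0,0],"twist": [0,0,0]},{"offset": [-0.05,0,0],"twist": [0,0,0]},{"offset": [0,0,0],"twist": [0,0,0]}]}}

```text
clock: 7.12
ee_pos: [491.9, -144.3, 61.5]
orientation: [3.141, -0.002, 1.441]
ft_force: [0.8, 6.7, 6.0]
gripper_width: 25.4
finger_force: 25.0
```

{"name": "apply_moves", "arguments": {"increments": [{"offset": [-0.05,0,0],"twist": [0,0,0]},{"offset": [0,0,0],"twist": [0,0,0]},{"offset": [0,0,0],"twist": [0,0,0]}]}}

```text
clock: 7.37
ee_pos: [491.7, -145.7, 61.5]
orientation: [3.141, -0.002, 1.442]
ft_force: [-0.6, 6.4, 5.3]
gripper_width: 25.5
finger_force: 25.0
```

{"name": "apply_moves", "arguments": {"increments": [{"offset": [-0.05,0,0],"twist": [0,0,0]},{"offset": [0,0,0],"twist": [0,0,0]}]}}

```text
clock: 7.53
ee_pos: [491.6, -146.3, 61.5]
orientation: [3.141, -0.003, 1.441]
ft_force: [1.7, 7.4, 6.2]
gripper_width: 25.5
finger_force: 25.0
```

{"name": "apply_moves", "arguments": {"increments": [{"offset": [-0.05,0,0],"twist": [0,0,0]},{"offset": [0,0,0],"twist": [0,0,0]}]}}

```text
clock: 7.7
ee_pos: [491.6, -146.3, 61.5]
orientation: [3.141, -0.006, 1.441]
ft_force: [2.2, 12.7, 6.8]
gripper_width: 25.7
finger_force: 25.0
```

The pose has stalled and the force is rising, so this is the hard end. I'll let go so the button can spring out.

{"name": "apply_moves", "arguments": {"increments": [{"offset": [0.03,0,0],"twist": [0,0,0]},{"offset": [0,0,0],"twist": [0,0,0]},{"offset": [0,0,0],"twist": [0,0,0]},{"offset": [0,0,0],"twist": [0,0,0]},{"offset": [0,0,0],"twist": [0,0,0]},{"offset": [0,0,0],"twist": [0,0,0]},{"offset": [0,0,0],"twist": [0,0,0]},{"offset": [0,0,0],"twist": [0,0,0]}], "grip": 0.7}}

```text
clock: 8.37
ee_pos: [491.1, -148.6, 61.2]
orientation: [-3.141, 0.0, 1.442]
ft_force: [-0.5, -0.8, -0.1]
gripper_width: 65.4
finger_force: 0.0
```

```bash
python3 - <<'E'
from rig import viewer,status
from h import *
print(status.sense()["ee_pos"])
c=viewer.read_camera("scene"); print(handle(c)); cv2.imwrite("pics/c4.png",cv2.resize(c["img"][150:310,60:320,::-1],(780,480),interpolation=cv2.INTER_CUBIC))
E
```

```text
[ 491.07736462 -148.58633334   61.17866168]
{'n': 1079, 'z': np.float64(80.0022407764593), 'a': array([0.13627984, 0.9906704 ], dtype=float32), 'lo': array([ 458.60175882, -398.42452189]), 'mouth': array([ 492.42334229, -152.5624636 ]), 'L': np.float64(248.17745892993483), 'w': (np.float64(-12.428558696037395), np.float64(10.32491549653608)), 'nx': array([ 0.9906704 , -0.13627984], dtype=float32)}
```

View pics/c4.png

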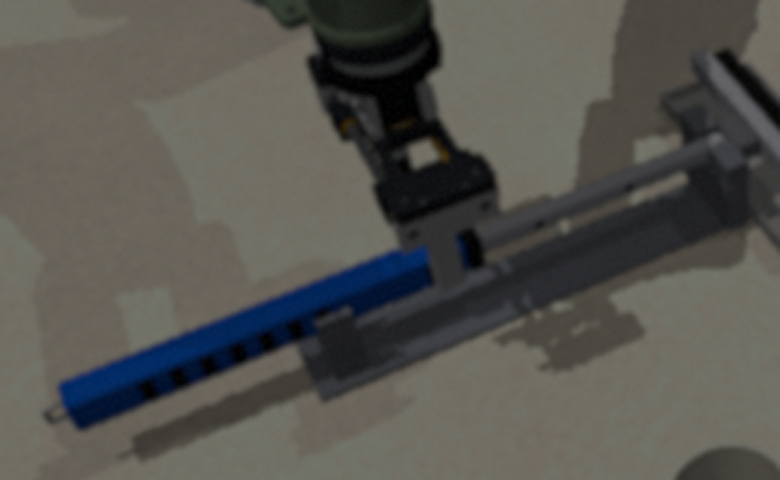

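The squeegee stays lying in the rest, extended, with the handle running from (70,400) to the mouth at (475,245). I'll step back 27 mm to the grip point and check the button there.

{"name": "apply_moves", "arguments": {"increments": [{"offset": [-0.45,0,0],"twist": [0,0,0]},{"offset": [-0.45,0,0],"twist": [0,0,0]},{"offset": [0,0,0],"twist": [0,0,0]},{"offset": [0,0,0],"twist": [0,0,0]}]}}

```text
clock: 8.75
ee_pos: [487.7, -175.9, 61.3]
orientation: [3.141, -0.0, 1.44]
ft_force: [1.0, 0.6, -0.8]
gripper_width: 66.0
finger_force: 0.0
```

```bash
python3 - <<'E'
from rig import viewer,status
from h import *
print(status.sense()["ee_pos"])
c=viewer.read_camera("scene"); cv2.imwrite("pics/c5.png",cv2.resize(c["img"][195:275,150:270,::-1],(780,520),interpolation=cv2.INTER_CUBIC))
i=c["img"].astype(int); o=(i[...,0]>2*i[...,2])&(i[...,0]>1.5*i[...,1])&(i[...,0]>60)
o[:195]=0;o[275:]=0;o[:,:150]=0;o[:,270:]=0
P=pts(c,o); print(len(P),P.mean(0))
E
```

```text
[ 487.73080265 -175.87493369   61.32349832]
26 [ 507.51091022 -145.87749334   70.39798719]
```

View pics/c5.png

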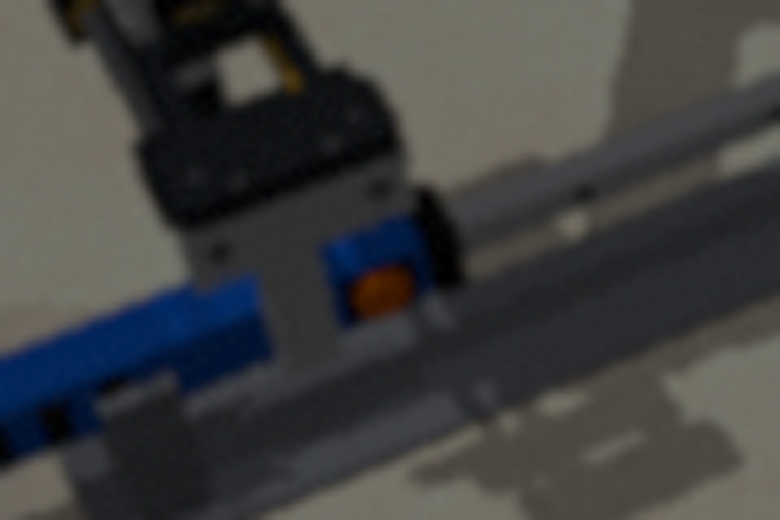

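The button is clear of the fingers at (383,290). It stands 14 mm off the handle's fitted line, the same as at the start, so it has popped out and locked. Gripping and lifting now.

{"name": "apply_moves", "arguments": {"increments": [{"offset": [0,0,0],"twist": [0,0,0]},{"offset": [0,0,0],"twist": [0,0,0]},{"offset": [0,0,0],"twist": [0,0,0]},{"offset": [0,0,0],"twist": [0,0,0]},{"offset": [0,0,0],"twist": [0,0,0]},{"offset": [0,0,0],"twist": [0,0,0]},{"offset": [0,0,0],"twist": [0,0,0]},{"offset": [0,0,0],"twist": [0,0,0]},{"offset": [0,0,0],"twist": [0,0,0]},{"offset": [0,0,0],"twist": [0,0,0]}], "grip": 0, "squeeze": 45}}

```text
clock: 9.63
ee_pos: [487.1, -174.9, 61.2]
orientation: [-3.14, -0.0, 1.442]
ft_force: [-2.0, 0.5, 3.5]
gripper_width: 25.5
finger_force: 45.0
```

{"name": "apply_moves", "arguments": {"increments": [{"offset": [0,0,0],"twist": [0,0,0]},{"offset": [0.1,0,0],"twist": [0,0,0]},{"offset": [0,0,0],"twist": [0,0,0]}]}}

```text
clock: 9.88
ee_pos: [488.5, -172.5, 61.2]
orientation: [3.14, 0.001, 1.442]
ft_force: [-1.5, -2.3, 0.0]
gripper_width: 25.3
finger_force: 45.0
```

{"name": "apply_moves", "arguments": {"increments": [{"offset": [0,0,-0.2],"twist": [0,0,0]},{"offset": [0,0,-0.3],"twist": [0,0,0]},{"offset": [0,0,-0.4],"twist": [0,0,0]},{"offset": [0,0,-0.5],"twist": [0,0,0]},{"offset": [0,0,-0.6],"twist": [0,0,0]},{"offset": [0,0,-0.6],"twist": [0,0,0]},{"offset": [0,0,-0.6],"twist": [0,0,0]},{"offset": [0,0,-0.6],"twist": [0,0,0]},{"offset": [0,0,-0.5],"twist": [0,0,0]},{"offset": [0,0,-0.25],"twist": [0,0,0]}]}}

```text
clock: 10.72
ee_pos: [489.5, -172.5, 200.5]
orientation: [3.137, 0.001, 1.442]
ft_force: [0.6, -0.1, -2.9]
gripper_width: 25.6
finger_force: 45.0
```

{"name": "apply_moves", "arguments": {"increments": [{"offset": [0,0,0],"twist": [0,0,0]},{"offset": [0,0,0],"twist": [0,0,0]},{"offset": [0,0,0],"twist": [0,0,0]},{"offset": [0,0,0],"twist": [0,0,0]},{"offset": [0,0,0],"twist": [0,0,0]},{"offset": [0,0,0],"twist": [0,0,0]},{"offset": [0,0,0],"twist": [0,0,0]},{"offset": [0,0,0],"twist": [0,0,0]},{"offset": [0,0,0],"twist": [0,0,0]},{"offset": [0,0,0],"twist": [0,0,0]}]}}

```text
clock: 11.55
ee_pos: [488.1, -172.2, 197.7]
orientation: [-3.142, -0.0, 1.442]
ft_force: [-0.3, 0.1, -4.9]
gripper_width: 25.5
finger_force: 45.0
```

```bash
python3 - <<'E'
from rig import viewer,status
from h import *
s=status.sense();print(s["ee_pos"],s["ft_force"],s["torque"])
c=viewer.read_camera("scene"); cv2.imwrite("pics/c6.png",c["img"][:,:,::-1])
P=pts(c,blue(c)); P=P[(P[:,2]>150)]
for y in range(-430,-100,40):
    m=abs(P[:,1]-y)<15
    if m.sum()>5: print(y,m.sum(),np.percentile(P[m,2],[10,90]).round(0))
P=pts(c,np.ones((400,640),bool)); m=(P[:,2]>150)&(P[:,1]>-20)&(P[:,1]<140)&(P[:,0]>400)&(P[:,0]<640); Q=P[m]
for y in range(-10,140,15):
    k=abs(Q[:,1]-y)<7
    if k.sum()>3: print('f',y,k.sum(),Q[k].mean(0).round(0),Q[k,2].max().round(0))
E
```

```text
[ 488.12684105 -172.20388369  197.72951285] [-0.2530539   0.12037073 -4.85603878] [-0.07619677  0.08524819  0.06257032]
-390 131 [215. 218.]
-350 170 [216. 218.]
-310 153 [215. 218.]
-270 145 [215. 218.]
-230 137 [215. 218.]
-190 117 [215. 218.]
-150 41 [215. 218.]
f -10 62 [514. -10. 205.] 212.0
f 5 59 [516.   5. 206.] 214.0
f 20 59 [518.  20. 205.] 214.0
f 35 61 [520.  35. 205.] 213.0
f 50 57 [522.  50. 205.] 212.0
f 65 55 [524.  65. 205.] 212.0
f 80 52 [526.  80. 205.] 212.0
f 95 99 [531.  96. 205.] 213.0
f 110 316 [577. 112. 206.] 214.0
f 125 329 [533. 126. 208.] 215.0
```

View pics/c6.png

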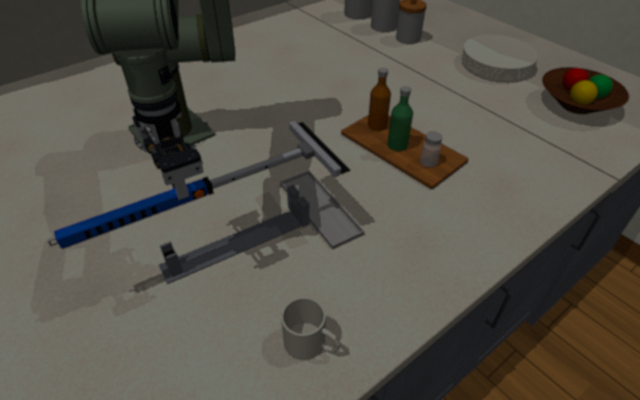

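The squeegee is held level and extended, with its centre line about 202 mm up. The head is at (320,147) and the tail at (55,242), clear of the rest, and the bottles, shaker and mug stand as they were.

```bash
python3 -c "
from rig import job
print(job.job_done())"
```

```text
the job is handed in; nothing more can be done
None
```

The job is handed in: the squeegee is drawn out to its second stop and held level by its handle about 20 cm above the counter, clear of the rest. The button measured as sprung out (locked) before the lift, and the bottles, shaker and mug were left where they stood; the handing-in call returned no verdict.

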